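Take the finished mirror blank out of the clip vise

TASK

The small mirror blank in the inclined clip vise is finished. Slide the vise's upper jaw well open and leave it open, then take the blank out and lay it down gently on the cork mat, without dropping it: flat, hollow face up and wholly on the cork. Do not disturb the other things on the counter.

Things in the scene. Friction and masses are not known exactly. Their poses are not given: they have to be found in the camera images.
- stand: grey tilting clip vise, bolted down, facing away from the robot: base 190 x 130 mm, deck 120 mm wide at a fixed 30 degrees. Origin: centre of the base's underside, z up. The deck's low edge (30 mm high) is at its -x, the high one (125 mm) at its +x: in its frame square off the deck is (-0.5, 0, 0.866), up the slope (0.866, 0, 0.5). A steel bed 40 mm wide, 14 mm high runs up its middle; all on it stays within 77 mm of the deck
- seat (a point): top centre of the rest button, 18 mm square off the deck, where the middle of the blank's underside lies in the vise (axes as the stand's). Below it on the slope is the fixed lower jaw, a white V in which the blank stays by its weight, its rim not covered there. Both jaws are 50 mm wide across the slope, so the rim's two sides (the stand's +y and -y) are free, over open deck
- jaw (a joint): sliding blue upper jaw with white V pads; its brass spring clip laps 4 mm over the blank's upper rim, so the blank cannot come out while it is shut. 0: shut on the blank; grows to 0.045 m (its stop) as it slides up the slope. A drag brake (about 5 N, plus 1 N of weight) keeps it where it is left
- jaw_knob (a point): middle of the black round knob (24 mm across, 28 mm high) standing square off the deck on the sliding jaw; moves with it. Axes: x up the slope (opening), y across, z square off the deck. The jaw's flat top (36 mm along the slope, 50 mm across) is 21 mm below this point. With the jaw shut the knob is 52 mm up the slope from the blank's axis
- blank: round glass mirror blank, 55 mm across, 18 mm thick, about 0.1 kg, with a shallow polished hollow in its top face. Origin: centre of its flat underside; z: its axis, out of the hollow face. In the vise it leans with the deck (30 degrees), its underside 18 mm off the deck and 4 mm above the bed
- cork_mat: cork mat 190 (x) by 160 (y) mm on an aluminium plate 210 by 180 mm, fixed to the counter. Origin: centre of the plate's underside on the counter, z up; the cork's top is 12 mm above it, flat and without a rim
- lap: pale blue ceramic lap, a disc 80 mm across and 22 mm thick with a grooved face, beyond the stand's low edge; origin: middle of its foot on the counter; to be left alone
- mount: brass optical mount: round foot 52 mm across, short post and an upright ring, 97 mm tall; origin: middle of its foot on the counter; to be left alone
- spanner: steel spanner with a hexagonal ring at each end, about 150 mm long, 35 mm wide and 8 mm thick, lying beside the stand; origin: middle of its foot on the counter; to be left alone
- eyepiece: smoked glass eyepiece lens in a black ring, 32 mm across, 15 mm high, near the cork mat's far edge; origin: middle of its foot on the counter; to be left alone
- polish_bottle: orange bottle of polish with a white cap, 52 mm across and 170 mm tall, at the back of the counter; origin: middle of its foot on the counter; to be left alone
- loupe: black loupe, 36 mm across and 34 mm tall, near the cork mat's far edge; origin: middle of its foot on the counter; to be left alone
There are look-alikes about, which are no part of the job. Leave any pink look-alike of the blank alone. What is shaped like the stand but purple or red is not meant.

How it is judged:
On the way, in this order (a step that is already met when the one before it is completed fails the run):
1. the jaw is slid open by more than 18 mm while the blank still rests in the vise (value of joint jaw above 0.018 m and distance between blank and seat below 0.012 m), for 0.2 s.
2. the blank is lifted out of the vise in the fingers, 50 mm or more from its seat (distance between blank and seat above 0.05 m and contact force between the fingers and blank above 0.5 N), for 0.2 s.
At the end, for the whole second after the job is handed in: the jaw is still open by more than 18 mm, and the blank lies at rest on the cork, hollow face up, flat within 0.1 rad, its centre within 68 mm (x) and 53 mm (y) of the mat's centre, its underside within 4 mm of the cork's top (value of joint jaw above 0.018 m and x of blank in the frame of cork_mat between -0.068 and 0.068 m and y of blank in the frame of cork_mat between -0.053 and 0.053 m and z of blank in the frame of cork_mat between 0.008 and 0.016 m and angle between blank's own z axis and vertical below 0.1 rad and linear speed of blank below 0.02 m/s); the robot touches nothing.
It fails at once if the blank is let go of, away from the vise, more than 20 mm above the cork (contact force between the fingers and blank below 0.02 N and z of blank in the frame of cork_mat above 0.032 m and distance between blank and seat above 0.06 m).
It fails at once if a bystander is shifted by more than 30 mm or tipped by more than 0.4 rad (distance of any of lap, mount, spanner, eyepiece, polish_bottle, loupe from where it was at the start of the episode above 0.03 m or angle between any of lap, mount, spanner, eyepiece, polish_bottle, loupe's own z axis and vertical above 0.4 rad).
It also fails if it takes over 50 s, if anything falls off the work surface, if the arm or the gripper's body presses on something with over 40 N, if the wrist force passes 120 N, or if a joint passes its speed limit or range.

ROBOT

A 7-joint arm with a two-finger parallel gripper is mounted at the origin on the work surface. World frame = base frame: x ahead of the robot, y to its left, z up, the work surface at z = 0. Lengths are in m, angles in rad, forces in N, time in s.
With the tool pointing down it reaches from about 0.4 to 0.875 m from the base axis. Payload 4.4 kg.
Tool frame: the origin (TCP) lies midway between the tips of the shut fingers; the grasp point (between the pads) lies 19 mm behind it; y points along the fingers, z is the direction in which the jaws open and shut, and the axes are right-handed (so a half turn about y gives the same grasp; the last joint's range is limited). The gripper opens to 85 mm and grips with 20 to 120 N. Pads are 22 mm wide; open, the fingers measure 114 mm over their backs; the gripper's body (76 mm by 85 mm) begins 54 mm behind the grasp point. The pads swing forward as they close: fully open they stand 13 mm farther back than shut.
Start: joints at [-1.354, 0.628, 0.038, 1.517, -0.027, 0.996, -0.02], TCP at [0.181, 0.624, 0.231] pointing down, gripper open.
Joint ranges: [-3.06, 3.06], [-0.37, 2.12], [-1.25, 1.32], [0.18, 2.47], [-1.1, 4.24], [0.23, 1.98], [-2.94, 2.94]. Speed limits (rad/s): [2.57, 2.57, 3.14, 3.14, 3.14, 3.14, 3.14].

INTERFACE

Orientations are given as [roll, pitch, yaw] about the fixed x, y, z axes, in that order (R = Rz(yaw) Ry(pitch) Rx(roll)).
In Python, from station import bot, camera, spotter gives the robot as it stands.
- The arm moves only by the tool apply_moves, never from a script. Its argument "deltas" is a list of rows, each an object with "xyz": the shift along the world's x, y, z as a fraction of full scale, a list of three; "turn": the turn about the world's z as a fraction of full scale. A call has 1 to 5 rows; each row is the pose to reach, as a shift and turn from the pose measured when the call began, turning the shorter way round; what a row does not reach only later rows make up. Full scale, the value 1, is 500 mm for a shift and pi rad for a turn. A row lasts 1/12 s, in which the tool goes at most 41.7 mm and 7.16 degrees, less where a joint would pass 70% of its speed; a pose out of reach is approached as far as the arm can. A call with a number of a shift or a turn outside -1 to 1 is refused whole. A call with a gripper value outside its range is refused whole. "hand" is the gripper command: -1 is fully open, 1 is shut, values between are in proportion, set as the call begins (left out, the last holds). The fingers move at their own pace and stop on an object; the grip force is fixed at half the most. Time passes only in rows, so rows that repeat a pose let the fingers close. It gives the time, the measured TCP pose, the force and the opening at its end, in the units of the state.
- bot.get_obs(): the state, without advancing time (a new reading comes with each control period).
- camera(name): name is "side" or "top" or "wrist"; returns a dict with "color" (400x640x3 uint8, red, green, blue), "K" (3x3 intrinsics, pixels), "distortion" ([k1, k2, p1, p2, k3] as OpenCV has them; the pictures are not rectified), "R" (3x3) and "t" (3): a world point X has camera coordinates R X + t. Camera axes: x right, y down, z forward; pixel columns grow to the right and rows downward; lengths in m; the calibration is good to about 2 mm. A picture is of the moment at which its call begins. There is no depth.
- bot.sign_off(): hands the job in, once; it reports no verdict.
Trained networks look in the newest picture that a camera, given by its name, has taken for a name from the list of things; names that differ only in an ending like _2 or _b are one class to them, and where a whole thing is asked for, a point or a joint stands for the part that bears it (a point fixed in the world has none). Each returns a list of dicts, best first, with "p" (0 to 1); they miss things now and then, are a little off and sometimes report something else, mostly with a low value. They report only what shows in the picture. A call takes as long as a camera call. They do not tell look-alikes from the thing itself.
- spotter.boxes_of(query, camera): "bbox" ([left, top, width, height] in pixels, round what is visible of it).
- spotter.silhouettes(query, camera): "pixels" (400x640 bool, what is visible of it) and "bbox" ([left, top, width, height] in pixels, round what is visible of it).
- spotter.mark_of(query, camera): "at" ([column, row] in pixels: a listed point, or the origin of a listed thing).
The state is a dict: "t": time; "qpos": joint angles; "dq": joint speeds; "effort": joint torques, N m; "ee_pos": TCP position; "eef_rot": TCP orientation; "contact_force": force on the tool from outside, world axes, zero at the start; "torque": the same for the moment, N m; "finger_gap": opening from 0.0 (shut) to 1.0 (fully open).
Only numpy, scipy, OpenCV 4.12 (cv2) and the standard library are available. Lean on these libraries where they do the work, as an engineer would, in place of code of your own. Each camera call takes 0.05 s, during which the arm holds its last target. There are 200 camera calls.

## Working session

There is one attempt and no reset: what is moved stays moved. The work goes in short steps, Python scripts to look and compute and a tool call to move; the robot and the scene stay as the last step left them, time stands still between calls to the robot, and variables do not carry over. Pictures are saved under pics/ and viewed, about 8 in all and at most 12, crops included, and the job is handed in when it is done.

Besides the shell and the picture viewer there is one more tool, called as name(argument=value, ...), one argument or row to a line, values as JSON. apply_moves: Moves the arm, as the interface text tells. Shift numbers are shares of 500 mm and turn numbers shares of pi rad, none past 1 either way. Its arguments: {"type":"object","properties":{"deltas":{"type":"array","items":{"type":"object","properties":{"xyz":{"type":"array","items":{"type":"number","minimum":-1,"maximum":1}},"turn":{"type":"number","minimum":-1,"maximum":1}}}},"hand":{"type":"number"}},"required":["deltas"]}

```bash
mkdir -p pics; ls; python3 - <<'E'
from station import bot,camera,spotter
import cv2,numpy as np
print(bot.get_obs())
for n in ["side","top","wrist"]:
    c=camera(n); cv2.imwrite(f"pics/{n}0.png",c["color"][:,:,::-1])
    print(n,c["K"].tolist(),c["distortion"],c["R"].tolist(),c["t"])
    for q in ["stand","seat","jaw_knob","blank","cork_mat","lap","mount","spanner","eyepiece","polish_bottle","loupe"]:
        print(q,[(np.round(d["at"],1).tolist(),round(d["p"],2)) for d in spotter.mark_of(q,n)][:3])
E
```

```text
pics
{'t': 0.0, 'qpos': array([-1.35381044,  0.62929764,  0.03843016,  1.51837667, -0.02698318,
        0.99633259, -0.02002456]), 'dq': array([ 0.00076233,  0.00204781,  0.0009905 ,  0.00037833,  0.00086471,
       -0.00036603,  0.00056582]), 'effort': array([-9.35445387e-04, -5.63395107e+01,  1.22586206e+00, -1.93443847e+01,
        1.09527333e-02,  1.04088211e-02,  2.05970980e-05]), 'ee_pos': array([0.18116346, 0.62357994, 0.23041755]), 'eef_rot': array([-1.57269266e+00, -3.01667492e-05, -2.82791917e-01]), 'contact_force': array([-0.19488918, -0.14356811, -0.37601497]), 'torque': array([-0.05231902, -0.01862876,  0.05430701]), 'finger_gap': 0.9989814468328849}
side [[371.8943178898816, 0.0, 320.16652704639455], [0.0, 371.8943178898816, 197.91105032624884], [0.0, 0.0, 1.0]] [0.02495107 0.         0.         0.         0.        ] [[0.7005795811162094, -0.7134920357717843, 0.010833531892771538], [-0.4497973994583327, -0.45334144833635415, -0.7695218194832542], [0.5539589785927816, 0.5342383794810437, -0.6385286242024789]] [-0.39386754  0.32361759  0.82016563]
stand [([371.0, 252.9],
[... 1422 characters left out ...]
9.6], 0.46)]
eyepiece [([216.0, 159.7], 0.59)]
polish_bottle [([304.8, 131.7], 0.71), ([382.2, 182.2], 0.39)]
loupe [([240.0, 162.0], 0.57)]
wrist [[312.1454843311481, 0.0, 323.6623617685274], [0.0, 312.1454843311481, 204.01920924946378], [0.0, 0.0, 1.0]] [0.02128527 0.         0.         0.         0.        ] [[0.27949680097950286, 0.9601441066823908, 0.002198327841890973], [0.9103550220414569, -0.2657296057745419, 0.317240461572618], [0.3051807203709392, -0.08666643535984854, -0.9483425841413505]] [-0.64996637 -0.04017787  0.37805369]
stand [([104.1, 297.5], 0.61)]
seat [([80.2, 361.3], 0.6)]
jaw_knob []
blank []
cork_mat []
lap []
mount []
spanner []
eyepiece []
polish_bottle []
loupe []
```

View pics/top0.png

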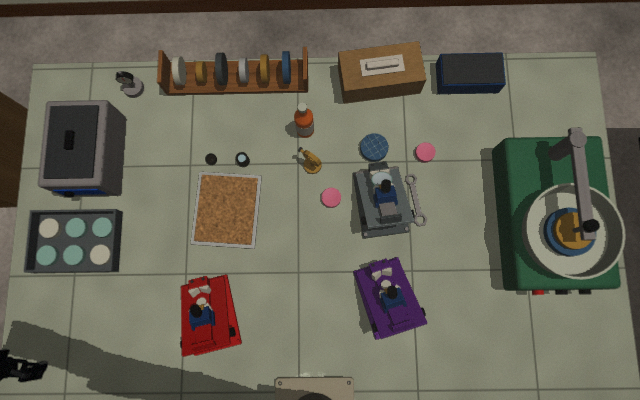

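View pics/side0.png

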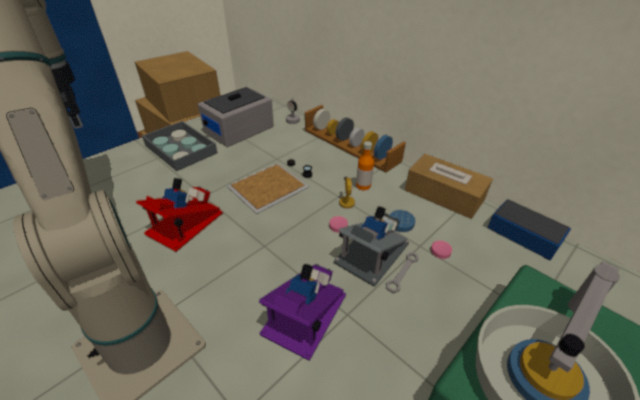

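The top view shows the grey vise at about (383,200) with its low edge away from the robot and the knob at (385,184). The cork mat is at (227,210), and the red and purple vises are decoys. In the side view the grey vise is at (371,245). Next I'll triangulate the points and zoom in.

```bash
cat > h.py <<'E'
import numpy as np,cv2
from station import bot,camera,spotter
def ray(c,p):
    u=cv2.undistortPoints(np.array([[p]],float),c["K"],np.array(c["distortion"]))[0,0]
    R=np.array(c["R"]);d=R.T@np.array([u[0],u[1],1]);return -R.T@np.array(c["t"]),d/np.linalg.norm(d)
def plane(c,p,z):
    o,d=ray(c,p);return o+d*(z-o[2])/d[2]
def tri(obs):
    A=0;b=0
    for c,p in obs:
        o,d=ray(c,p);P=np.eye(3)-np.outer(d,d);A=A+P;b=b+P@o
    return np.linalg.solve(A,b)
def proj(c,X):
    return cv2.projectPoints(np.array(X,float).reshape(-1,1,3),cv2.Rodrigues(np.array(c["R"]))[0],np.array(c["t"]),c["K"],np.array(c["distortion"]))[0][:,0]
E
python3 - <<'E'
from h import *
T=camera("top");S=camera("side")
for n,a,b in [("seat",(379.8,181.7),(381.1,226.7)),("knob",(384.9,186.8),(380.4,211)),("stand",(380.3,205.3),(371,252.9)),("mat",(229.1,209),(269.4,186.1)),("lap",(372.6,146.3),(400.8,225.3))]:
    X=tri([(T,a),(S,b)]);print(n,X.round(4),(proj(T,X)-a).round(1),(proj(S,X)-b).round(1))
for z in(0,.03):print("stand z",z,plane(T,(380.3,205.3),z).round(4))
for q,z in(("cork_mat",.01),("stand",.0)):
    for d in spotter.silhouettes(q,"top")[:3]:
        cs,_=cv2.findContours(d["pixels"].astype(np.uint8),0,1);h=max(cs,key=cv2.contourArea)[:,0]
        W=np.array([plane(T,p,z)[:2] for p in h.astype(float)],np.float32)
        print(q,d["bbox"],round(d["p"],2),cv2.minAreaRect(W))
a=cv2.resize(T["color"][140:250,335:435],None,fx=5,fy=5,interpolation=2)
b=cv2.resize(S["color"][195:290,325:425],None,fx=3,fy=3,interpolation=2)
b=cv2.copyMakeBorder(b,0,550-285,0,0,0)
cv2.imwrite("pics/z.png",np.hstack([a,b])[:,:800,::-1])
E
```

```text
seat [ 0.6104 -0.1859  0.0717] [[-0.3  0.4]] [[ 0.5 -0.1]]
knob [ 0.58   -0.1912  0.1506] [[ 0.6 -0.6]] [[-0.8  0.2]]
stand [ 0.5601 -0.1942  0.0114] [[ 0.5 -0.5]] [[-0.7  0.1]]
mat [0.5551 0.2307 0.0115] [[-0.   0.1]] [[ 0.1 -0. ]]
lap [ 0.7375 -0.1783 -0.0141] [[-0.6  0.6]] [[ 0.8 -0.2]]
stand z 0 [ 0.5609 -0.1941  0.    ]
stand z 0.03 [ 0.555  -0.1906  0.03  ]
cork_mat [189.7, 171.1, 71.5, 77.7] 0.61 ((0.5540507435798645, 0.2392457127571106), (0.1815747320652008, 0.21189939975738525), 85.2913589477539)
cork_mat [353.6, 163.4, 59.3, 74.7] 0.58 ((0.5805124044418335, -0.2024778127670288), (0.20923441648483276, 0.15075193345546722), 6.819221496582031)
cork_mat [404.2, 170.6, 23.3, 58.4] 0.3 ((0.574715793132782, -0.2921893298625946), (0.15560638904571533, 0.037151940166950226), 9.591395378112793)
stand [354.2, 163.6, 60.7, 74.8] 0.9 ((0.5840502977371216, -0.20291809737682343), (0.21452924609184265, 0.15739181637763977), 7.568686008453369)
stand [351.3, 258.2, 74.8, 83.1] 0.78 ((0.31016087532043457, -0.20910805463790894), (0.19855959713459015, 0.15024925768375397), 17.074420928955078)
stand [176.7, 275.2, 67.3, 82.7] 0.6 ((0.26848292350769043, 0.29240405559539795), (0.2030027061700821, 0.16160398721694946), 12.664090156555176)
```

View pics/z.png

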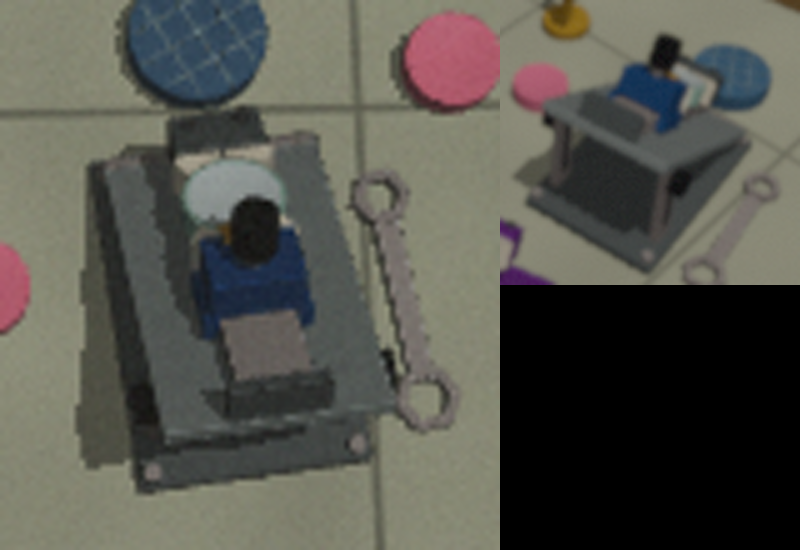

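```bash
python3 - <<'E'
from h import *
from scipy.optimize import least_squares
T=camera("top");S=camera("side")
t=lambda u,v:(335+u/5,140+v/5)
n=np.array([-.5,0,.866]);s=np.array([.866,0,.5])
def model(p):
    x,y,a,xd,ss,kn,hb,_=p
    L=[(T,(.095,-.065,hb),t(140,487)),(T,(.095,.065,hb),t(372,457)),
    (T,(xd+.082,-.06,.125),t(163,440)),(T,(xd+.082,.06,.125),t(393,408)),
    (T,(xd-.082,-.06,.03),t(105,163)),(T,(xd-.082,.06,.03),t(320,137))]
    d=np.array([xd-.082,0,.03])
    seat=d+s*ss+n*.018; k=d+s*(ss+.052)+n*kn
    L+=[(T,seat,(379.8,181.7)),(S,seat,(381.1,226.7)),(T,k,(385.3,185.5)),(S,k,(380.4,211)),
        (T,seat+n*.018,t(235,194)),(T,k+n*.014,t(253,213))]
    R=cv2.Rodrigues(np.array([0,0,a]))[0]
    W=lambda v:R@np.array(v)+[x,y,0]
    return L,W,seat,k
def f(p):
    L,W,_,_=model(p)
    return np.concatenate([(proj(c,W(X))[0]-q) for c,X,q in L]+[[(p[5]-.063)*500,(p[6]-.01)*500,p[7]]])
r=least_squares(f,[.57,-.195,np.pi+.12,0,.08,.063,.01,0],loss="soft_l1")
L,W,se,k=model(r.x);print(r.x.round(4));print(r.fun[:-3].reshape(-1,2).round(1).tolist())
print("seat",W(se).round(4),"blank c",W(se+.009*n).round(4),"knob",W(k).round(4),"slope",(W(s)-W([0,0,0])).round(3))
# mat: colour corners
g=cv2.cvtColor(T["color"],cv2.COLOR_RGB2HSV);print(g[210,228],g[205,255])
m=((g[...,1]>90)&(g[...,0]<25)&(g[...,2]>60)).astype(np.uint8);m[:165]=0;m[255:]=0;m[:,:185]=0;m[:,268:]=0
cs,_=cv2.findContours(m,0,1);h=max(cs,key=cv2.contourArea)[:,0].astype(float)
print(cv2.minAreaRect(np.array([plane(T,p,.012)[:2] for p in h],np.float32)))
E
```

```text
[ 5.7100e-01 -1.9390e-01  3.2564e+00  7.0000e-04  6.4200e-02  6.3600e-02
  1.0100e-02  0.0000e+00]
[[-0.6, 0.1], [-0.3, 0.0], [-0.6, -1.3], [0.5, -1.1], [-0.5, 1.5], [-0.9, 1.2], [1.5, 1.6], [0.8, -0.0], [0.3, 0.1], [0.0, 1.9], [-0.5, -0.2], [0.2, -0.9]]
seat [ 0.6054 -0.19    0.0777] blank c [ 0.6099 -0.1895  0.0855] knob [ 0.5833 -0.1925  0.1432] slope [-0.86  -0.099  0.5  ]
[ 15 141 110] [ 17  39 124]
((0.5561841726303101, 0.24031585454940796), (0.16004647314548492, 0.18957486748695374), 85.08045959472656)
```

apply_moves(
  deltas=[
    {"xyz": [0.08, -0.08, 0.08], "turn": -0.04},
    {"xyz": [0.15, -0.16, 0.12], "turn": -0.08},
    {"xyz": [0.22, -0.24, 0.15], "turn": -0.12},
    {"xyz": [0.28, -0.32, 0.15], "turn": -0.16},
    {"xyz": [0.34, -0.4, 0.15], "turn": -0.2},
  ],
  hand=-1,
)

```text
t: 2.52
ee_pos: [0.3098, 0.4781, 0.3008]
eef_rot: [-1.568, 0.001, -0.913]
contact_force: [0.5, 0.9, 0.9]
finger_gap: 1.0
```

apply_moves(
  deltas=[
    {"xyz": [0.06, -0.08, 0], "turn": -0.04},
    {"xyz": [0.12, -0.16, 0], "turn": -0.08},
    {"xyz": [0.17, -0.24, 0], "turn": -0.12},
    {"xyz": [0.22, -0.32, 0], "turn": -0.16},
    {"xyz": [0.26, -0.4, 0], "turn": -0.2},
  ],
)

```text
t: 2.93
ee_pos: [0.4254, 0.3045, 0.3012]
eef_rot: [-1.567, 0.002, -1.539]
contact_force: [1.4, -0.4, -0.3]
finger_gap: 1.003
```

apply_moves(
  deltas=[
    {"xyz": [0.06, -0.08, 0], "turn": -0.04},
    {"xyz": [0.12, -0.16, 0], "turn": -0.08},
    {"xyz": [0.17, -0.24, 0], "turn": -0.12},
    {"xyz": [0.22, -0.32, 0], "turn": -0.16},
    {"xyz": [0.26, -0.4, 0], "turn": -0.2},
  ],
)

```text
t: 3.35
ee_pos: [0.5408, 0.1316, 0.3015]
eef_rot: [-1.567, 0.003, -2.163]
contact_force: [1.1, 0.2, -0.4]
finger_gap: 1.001
```

apply_moves(
  deltas=[
    {"xyz": [0.02, -0.08, 0], "turn": -0.04},
    {"xyz": [0.03, -0.16, 0], "turn": -0.08},
    {"xyz": [0.045, -0.24, 0], "turn": -0.12},
    {"xyz": [0.06, -0.32, 0], "turn": -0.16},
    {"xyz": [0.07, -0.4, 0], "turn": -0.2},
  ],
)

```text
t: 3.77
ee_pos: [0.5763, -0.07, 0.3017]
eef_rot: [-1.566, 0.004, -2.788]
contact_force: [0.9, -0.3, -0.3]
finger_gap: 1.001
```

apply_moves(
  deltas=[
    {"xyz": [0.01, -0.08, 0], "turn": -0.04},
    {"xyz": [0.015, -0.16, 0], "turn": -0.075},
    {"xyz": [0.015, -0.24, 0], "turn": -0.075},
    {"xyz": [0.015, -0.28, 0], "turn": -0.075},
    {"xyz": [0.015, -0.28, 0], "turn": -0.075},
  ],
)

```text
t: 4.18
ee_pos: [0.582, -0.2172, 0.3022]
eef_rot: [-1.562, 0.004, -3.032]
contact_force: [-0.7, -0.4, -0.2]
finger_gap: 1.002
```

```bash
python3 - <<'E'
from h import *
o=bot.get_obs();print(o["t"],o["ee_pos"],o["eef_rot"],o["qpos"].round(2))
W=camera("wrist")
for q in("jaw_knob","seat","blank"):
    for d in spotter.mark_of(q,"wrist")[:3]: print(q,np.round(d["at"],1),round(d["p"],2))
P={"knob":(.5833,-.1925,.1432),"seat":(.6054,-.19,.0777),"blankc":(.6099,-.1895,.0855)}
im=W["color"].copy()
for k,X in P.items():
    p=proj(W,X)[0];print(k,p.round(1))
    if 0<=p[0]<640 and 0<=p[1]<400: cv2.circle(im,tuple(int(v) for v in p),3,(255,0,0),1)
cv2.imwrite("pics/w1.png",im[:,:,::-1])
E
```

```text
4.1833 [ 0.58200362 -0.21720417  0.3022456 ] [-1.56157152  0.00351385 -3.03244724] [-0.15  0.63  0.81  1.53 -0.48  1.18 -0.72]
jaw_knob [292.1 181.4] 0.8
seat [278.8 335.4] 0.76
seat [301.6 152.8] 0.71
blank [297.2 148.1] 0.88
blank [410.1  68.9] 0.72
blank [205.1 148.5] 0.59
knob [297.4 182.7]
seat [300.9 150.2]
blankc [300.4 147.2]
```

View pics/w1.png

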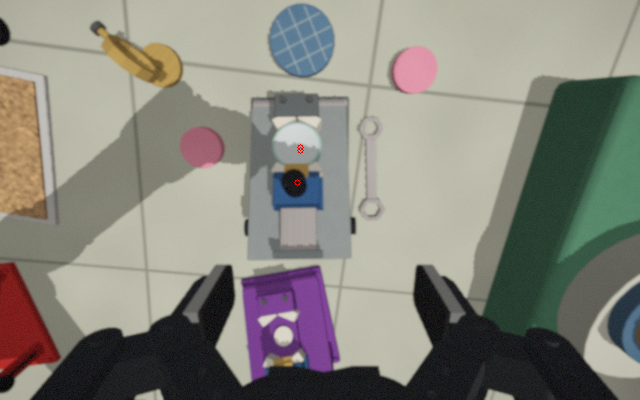

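The wrist view has the knob at (294,183) and the blank at (297,145). That puts both about 3 mm to +y of the estimate, and the yaw is aligned. I'll shift by that amount and descend over the knob.

apply_moves(
  deltas=[
    {"xyz": [0.008, 0.054, -0.05]},
    {"xyz": [0.008, 0.054, -0.12], "turn": 0.002},
    {"xyz": [0.008, 0.054, -0.19], "turn": 0.002},
    {"xyz": [0.008, 0.054, -0.24], "turn": 0.002},
    {"xyz": [0.008, 0.054, -0.24], "turn": 0.002},
  ],
)

```text
$.deltas[0]: bad value
```

apply_moves(
  deltas=[
    {"xyz": [0, 0, -0.03]},
    {"xyz": [0, 0, -0.06]},
    {"xyz": [0, 0, -0.09]},
    {"xyz": [0, 0, -0.1]},
    {"xyz": [0, 0, -0.1]},
  ],
)

```text
$.deltas[0]: bad value
```

```bash
python3 - <<'E'
from h import *
o=bot.get_obs();print(o["t"],o["ee_pos"],o["contact_force"],o["eef_rot"])
S=camera("side");W=camera("wrist");
print([(d["at"],d["p"]) for d in spotter.mark_of("jaw_knob","wrist")][:2],proj(W,[.5833,-.19,.1432]))
a=S["color"][170:280,320:440];a=cv2.resize(a,None,fx=3.6,fy=3.6)
b=cv2.resize(W["color"],None,fx=.58,fy=.58)
b=cv2.copyMakeBorder(b,0,a.shape[0]-b.shape[0],0,0,0)
cv2.imwrite("pics/k.png",np.hstack([a,b])[:,:,::-1])
E
```

```text
4.3833 [ 0.58423348 -0.20827775  0.30145759] [0.25429689 0.52093339 0.15796677] [-1.56802081  0.00422427 -3.02182628]
[([303.5, 183.1], 0.88)] [[304.96137464 185.74872168]]
```

View pics/k.png

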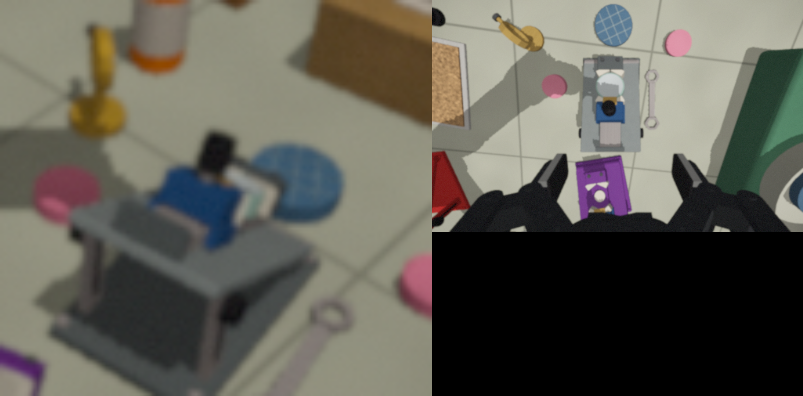

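The moves were refused because every row needs a turn. The arm has since settled at (0.584,-0.208,0.301), and the picture shows the knob still upright and the jaw shut.

apply_moves(
  deltas=[
    {"xyz": [0.003, 0.038, -0.05], "turn": 0},
    {"xyz": [0.003, 0.038, -0.12], "turn": 0},
    {"xyz": [0.003, 0.038, -0.19], "turn": 0},
    {"xyz": [0.003, 0.038, -0.24], "turn": 0},
    {"xyz": [0.003, 0.038, -0.24], "turn": 0},
  ],
)

```text
t: 4.95
ee_pos: [0.583, -0.1856, 0.1766]
eef_rot: [-1.572, -0.004, -3.019]
contact_force: [-0.6, 1.2, 0.1]
finger_gap: 1.0
```

apply_moves(
  deltas=[
    {"xyz": [0.002, 0, -0.03], "turn": 0},
    {"xyz": [0.002, 0, -0.06], "turn": 0},
    {"xyz": [0.002, 0, -0.085], "turn": 0},
    {"xyz": [0.002, 0, -0.095], "turn": 0},
    {"xyz": [0.002, 0, -0.095], "turn": 0},
  ],
)

```text
t: 5.37
ee_pos: [0.5841, -0.1853, 0.1289]
eef_rot: [-1.573, -0.005, -3.019]
contact_force: [0.4, -0.5, -0.3]
finger_gap: 1.001
```

```bash
python3 - <<'E'
from h import *
W=camera("wrist");S=camera("side")
o=bot.get_obs();print(o["t"],o["ee_pos"],o["contact_force"],o["eef_rot"])
print([(d["at"],d["p"]) for d in spotter.mark_of("jaw_knob","wrist")][:2],proj(W,[.5833,-.19,.1432]))
a=S["color"][170:280,320:440];a=cv2.resize(a,None,fx=3.3,fy=3.3)
b=cv2.resize(W["color"],None,fx=.62,fy=.62)
b=cv2.copyMakeBorder(b,0,a.shape[0]-b.shape[0],0,0,0)
cv2.imwrite("pics/k2.png",np.hstack([a,b])[:,:,::-1])
E
```

```text
5.4667 [ 0.58467931 -0.18600398  0.13010993] [0.58210812 0.24419232 0.39428073] [-1.57150023e+00 -2.77205415e-03 -3.01893640e+00]
[([334.5, 287.0], 0.71)] [[332.25326836 285.7910581 ]]
```

View pics/k2.png

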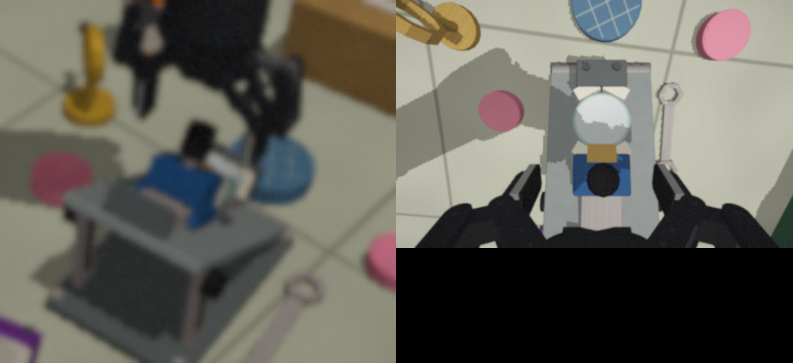

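The fingers straddle the knob, which sits about 5 mm to -y of the tool. I'll centre on it, then close.

apply_moves(
  deltas=[
    {"xyz": [0, -0.01, 0.003], "turn": -0.002},
    {"xyz": [0, -0.01, 0.003], "turn": -0.002},
    {"xyz": [0, -0.01, 0.003], "turn": -0.002},
  ],
)

```text
t: 5.77
ee_pos: [0.5852, -0.192, 0.1328]
eef_rot: [-1.57, -0.001, -3.026]
contact_force: [0.4, -0.1, -0.3]
finger_gap: 1.003
```

apply_moves(
  deltas=[
    {"xyz": [0, 0, 0], "turn": 0},
    {"xyz": [0, 0, 0], "turn": 0},
    {"xyz": [0, 0, 0], "turn": 0},
    {"xyz": [0, 0, 0], "turn": 0},
    {"xyz": [0, 0, 0], "turn": 0},
  ],
  hand=0.9,
)

```text
t: 6.18
ee_pos: [0.5849, -0.1908, 0.1327]
eef_rot: [-1.573, -0.001, -3.026]
contact_force: [-3.7, 19.9, 16.3]
finger_gap: 0.298
```

apply_moves(
  deltas=[
    {"xyz": [0, 0, 0], "turn": 0},
    {"xyz": [0, 0, 0], "turn": 0},
    {"xyz": [0, 0, 0], "turn": 0},
    {"xyz": [0, 0, 0], "turn": 0},
    {"xyz": [0, 0, 0], "turn": 0},
  ],
)

```text
t: 6.6
ee_pos: [0.5849, -0.1896, 0.133]
eef_rot: [-1.575, -0.002, -3.025]
contact_force: [-2.4, 4.0, 5.7]
finger_gap: 0.261
```

Gripped at about the knob's width. Now I'll slide it up the slope.

apply_moves(
  deltas=[
    {"xyz": [-0.011, -0.0013, 0.0064], "turn": 0},
    {"xyz": [-0.022, -0.0026, 0.0127], "turn": 0},
    {"xyz": [-0.033, -0.0039, 0.019], "turn": 0},
    {"xyz": [-0.044, -0.005, 0.0254], "turn": 0},
    {"xyz": [-0.05, -0.006, 0.029], "turn": 0},
  ],
)

```text
t: 7.02
ee_pos: [0.5594, -0.1926, 0.1478]
eef_rot: [-1.575, -0.001, -3.026]
contact_force: [3.8, -0.1, -6.3]
finger_gap: 0.26
```

apply_moves(
  deltas=[
    {"xyz": [-0.008, -0.001, 0.0046], "turn": 0},
    {"xyz": [-0.016, -0.002, 0.0092], "turn": 0},
    {"xyz": [-0.023, -0.0026, 0.0133], "turn": 0},
    {"xyz": [-0.023, -0.0026, 0.0133], "turn": 0},
  ],
)

```text
t: 7.35
ee_pos: [0.5468, -0.1942, 0.1551]
eef_rot: [-1.575, -0.002, -3.026]
contact_force: [0.6, 0.5, -0.0]
finger_gap: 0.258
```

apply_moves(
  deltas=[
    {"xyz": [0, 0, 0], "turn": 0},
    {"xyz": [0, 0, 0], "turn": 0},
    {"xyz": [0, 0, 0], "turn": 0},
    {"xyz": [0, 0, 0], "turn": 0},
    {"xyz": [0, 0, 0], "turn": 0},
  ],
  hand=-1,
)

```text
t: 7.77
ee_pos: [0.5466, -0.1944, 0.1552]
eef_rot: [-1.575, -0.002, -3.026]
contact_force: [-0.7, 0.1, -0.3]
finger_gap: 0.945
```

apply_moves(
  deltas=[
    {"xyz": [0, 0, 0.03], "turn": 0},
    {"xyz": [0, 0, 0.08], "turn": 0},
    {"xyz": [0, 0, 0.14], "turn": 0},
    {"xyz": [0.06, 0.006, 0.15], "turn": 0},
    {"xyz": [0.1, 0.01, 0.15], "turn": 0},
  ],
)

```text
t: 8.18
ee_pos: [0.5991, -0.19, 0.2334]
eef_rot: [-1.573, 0.003, -3.027]
contact_force: [1.2, -0.2, 0.6]
finger_gap: 0.996
```

apply_moves(
  deltas=[
    {"xyz": [0.03, 0, 0], "turn": 0},
    {"xyz": [0.03, 0, 0], "turn": 0},
    {"xyz": [0.03, 0, 0], "turn": 0},
  ],
)

```text
t: 8.43
ee_pos: [0.6139, -0.1901, 0.233]
eef_rot: [-1.573, 0.002, -3.026]
contact_force: [0.0, -0.5, 0.3]
finger_gap: 1.0
```

```bash
python3 - <<'E'
from h import *
W=camera("wrist");T=camera("top");S=camera("side")
o=bot.get_obs();print(o["t"],o["ee_pos"],o["contact_force"],o["eef_rot"])
for q in("jaw_knob","seat","blank"):
  for c in("wrist","top","side"):
    print(q,c,[(np.round(d["at"],1).tolist(),round(d["p"],2)) for d in spotter.mark_of(q,c)][:2])
print(proj(W,[[.5454,-.1945,.165],[.6054,-.188,.0777],[.6099,-.1875,.0855],[.6144,-.187,.0933]]).round(1).tolist())
cv2.imwrite("pics/w3.png",W["color"][:,:,::-1])
E
```

```text
8.5833 [ 0.61267273 -0.19048163  0.23318899] [-0.5133446  -0.26907701  1.07787579] [-1.57376999e+00  1.92639940e-03 -3.02841719e+00]
jaw_knob wrist [([317.2, 300.1], 0.57)]
jaw_knob top [([198.4, 310.9], 0.84), ([391.7, 290.6], 0.74)]
jaw_knob side [([178.0, 182.9], 0.85), ([371.1, 214.7], 0.83)]
seat wrist [([399.5, 203.7], 0.19)]
seat top [([199.4, 300.9], 0.97), ([382.5, 181.2], 0.9)]
seat side [([189.7, 195.8], 0.84), ([313.1, 282.4], 0.81)]
blank wrist [([447.3, 99.4], 0.72), ([320.5, 196.3], 0.7)]
blank top [([383.7, 180.2], 0.71), ([384.1, 184.1], 0.65)]
blank side [([337.9, 226.6], 0.72), ([441.5, 248.9], 0.61)]
[[319.0, 300.8], [320.8, 195.3], [320.7, 193.2], [320.6, 190.9]]
```

View pics/w3.png

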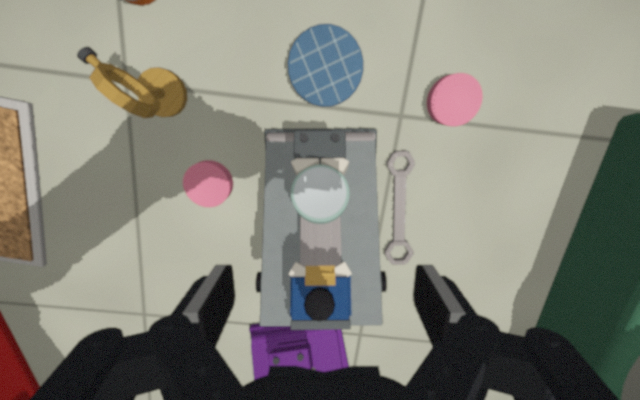

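The wrist view shows the jaw open (knob at (319,302)) and the blank still seated at (320,193), as predicted. I'll descend over the blank, biased 4 mm to +x to keep the gripper body clear of the knob.

apply_moves(
  deltas=[
    {"xyz": [0, 0.005, -0.06], "turn": 0},
    {"xyz": [0, 0.005, -0.13], "turn": 0},
    {"xyz": [0, 0.005, -0.2], "turn": 0},
    {"xyz": [0, 0.005, -0.24], "turn": 0},
    {"xyz": [0, 0.005, -0.25], "turn": 0},
  ],
)

```text
t: 9.45
ee_pos: [0.6116, -0.186, 0.1044]
eef_rot: [-1.577, -0.003, -3.027]
contact_force: [-0.2, 1.0, 0.2]
finger_gap: 1.002
```

apply_moves(
  deltas=[
    {"xyz": [0, 0, -0.02], "turn": 0},
    {"xyz": [0, 0, -0.04], "turn": 0},
    {"xyz": [0, 0, -0.06], "turn": 0},
    {"xyz": [0, 0, -0.07], "turn": 0},
    {"xyz": [0, 0, -0.07], "turn": 0},
  ],
)

```text
t: 9.87
ee_pos: [0.6113, -0.1858, 0.0686]
eef_rot: [-1.577, -0.004, -3.027]
contact_force: [0.3, 0.6, -0.4]
finger_gap: 1.0
```

```bash
python3 - <<'E'
from h import *
W=camera("wrist");S=camera("side")
o=bot.get_obs();print(o["t"],o["ee_pos"],o["contact_force"],o["eef_rot"],o["torque"])
a=S["color"][160:280,320:440];a=cv2.resize(a,None,fx=3.,fy=3.)
b=cv2.resize(W["color"],None,fx=.68,fy=.68)
b=cv2.copyMakeBorder(b,0,a.shape[0]-b.shape[0],0,0,0)
cv2.imwrite("pics/k4.png",np.hstack([a,b])[:,:,::-1])
E
```

```text
9.9667 [ 0.61199751 -0.18627627  0.06987541] [-0.50424069 -0.11500407  0.14631387] [-1.57623688e+00 -1.93768981e-03 -3.02693653e+00] [-0.01410086 -0.0354228   0.01430408]
```

View pics/k4.png

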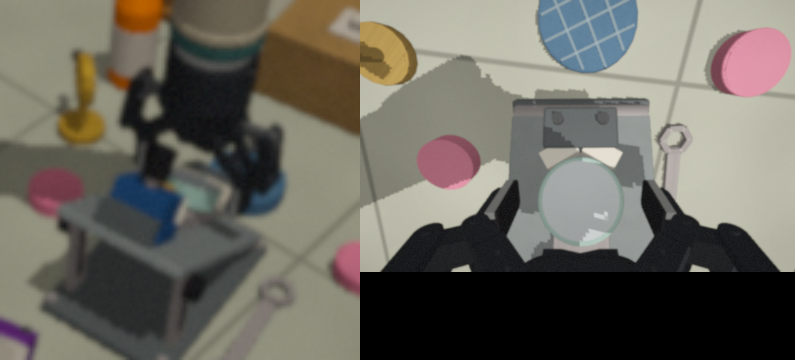

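The fingers straddle the blank symmetrically: fingers at columns 508 and 652, blank centre at 581. I'll go down 7 mm and close.

apply_moves(
  deltas=[
    {"xyz": [0, 0, -0.008], "turn": 0},
    {"xyz": [0, 0, -0.014], "turn": 0},
    {"xyz": [0, 0, -0.014], "turn": 0},
  ],
)

```text
t: 10.22
ee_pos: [0.6119, -0.1861, 0.0626]
eef_rot: [-1.577, -0.002, -3.027]
contact_force: [0.0, 0.1, -0.7]
finger_gap: 1.003
```

apply_moves(
  deltas=[
    {"xyz": [0, 0, 0], "turn": 0},
    {"xyz": [0, 0, 0], "turn": 0},
    {"xyz": [0, 0, 0], "turn": 0},
    {"xyz": [0, 0, 0], "turn": 0},
    {"xyz": [0, 0, 0], "turn": 0},
  ],
  hand=0.6,
)

```text
t: 10.63
ee_pos: [0.6122, -0.1862, 0.0631]
eef_rot: [-1.576, -0.001, -3.027]
contact_force: [-0.6, 1.1, 3.2]
finger_gap: 0.631
```

apply_moves(
  deltas=[
    {"xyz": [0, 0, 0], "turn": 0},
    {"xyz": [0, 0, 0], "turn": 0},
    {"xyz": [0, 0, 0], "turn": 0},
  ],
)

```text
t: 10.88
ee_pos: [0.6121, -0.1861, 0.063]
eef_rot: [-1.576, -0.002, -3.027]
contact_force: [-0.7, 0.3, 2.0]
finger_gap: 0.629
```

apply_moves(
  deltas=[
    {"xyz": [0.002, 0, 0.01], "turn": 0},
    {"xyz": [0.005, 0, 0.03], "turn": 0},
    {"xyz": [0.01, 0, 0.06], "turn": 0},
    {"xyz": [0.015, 0, 0.1], "turn": 0},
    {"xyz": [0.015, 0, 0.14], "turn": 0},
  ],
)

```text
t: 11.3
ee_pos: [0.62, -0.186, 0.1341]
eef_rot: [-1.576, -0.002, -3.027]
contact_force: [0.0, -0.1, -1.6]
finger_gap: 0.625
```

apply_moves(
  deltas=[
    {"xyz": [0, 0, 0.05], "turn": 0},
    {"xyz": [0, 0, 0.1], "turn": 0},
    {"xyz": [0, 0, 0.16], "turn": 0},
    {"xyz": [0, 0, 0.2], "turn": 0},
    {"xyz": [0, 0, 0.2], "turn": 0},
  ],
)

```text
t: 11.72
ee_pos: [0.6223, -0.1879, 0.2399]
eef_rot: [-1.572, 0.006, -3.027]
contact_force: [0.9, -1.1, -0.7]
finger_gap: 0.625
```

```bash
python3 - <<'E'
from h import *
W=camera("wrist");S=camera("side")
o=bot.get_obs();print(o["t"],o["ee_pos"],o["contact_force"],o["eef_rot"],o["finger_gap"],o["qpos"].round(2))
a=S["color"][110:270,300:460];a=cv2.resize(a,None,fx=2.3,fy=2.3)
b=cv2.resize(W["color"],None,fx=.66,fy=.66)
b=cv2.copyMakeBorder(b,0,a.shape[0]-b.shape[0],0,0,0)
cv2.imwrite("pics/k5.png",np.hstack([a,b])[:,:,::-1])
E
```

```text
11.8167 [ 0.62024677 -0.18612762  0.23521049] [-0.13010941  0.02399518 -2.2158962 ] [-1.57578667e+00 -2.73307395e-05 -3.02659408e+00] 0.6277624738337313 [-0.16  0.73  0.76  1.53 -0.55  1.1  -0.74]
```

View pics/k5.png

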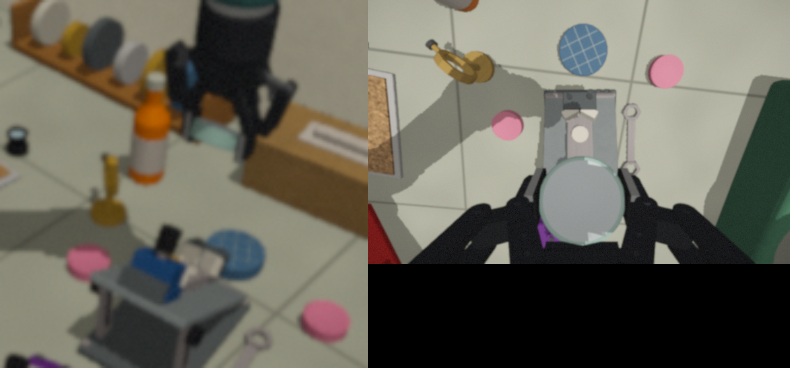

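The blank is held with its face tilted toward +x, and the seat is empty. Now I'll carry it over to the mat.

apply_moves(
  deltas=[
    {"xyz": [-0.006, 0.04, 0], "turn": 0},
    {"xyz": [-0.015, 0.1, 0], "turn": 0},
    {"xyz": [-0.026, 0.17, 0], "turn": 0},
    {"xyz": [-0.037, 0.24, 0], "turn": 0},
    {"xyz": [-0.048, 0.32, 0], "turn": 0},
  ],
)

```text
t: 12.23
ee_pos: [0.5947, -0.0256, 0.2338]
eef_rot: [-1.575, -0.003, -3.029]
contact_force: [0.8, 0.3, -0.6]
finger_gap: 0.625
```

apply_moves(
  deltas=[
    {"xyz": [-0.01, 0.075, 0], "turn": 0},
    {"xyz": [-0.02, 0.15, 0], "turn": 0},
    {"xyz": [-0.03, 0.225, 0], "turn": 0},
    {"xyz": [-0.04, 0.3, 0], "turn": 0},
    {"xyz": [-0.05, 0.36, 0], "turn": 0},
  ],
)

```text
t: 12.65
ee_pos: [0.5678, 0.158, 0.232]
eef_rot: [-1.576, -0.006, -3.027]
contact_force: [0.4, 0.5, -1.7]
finger_gap: 0.624
```

apply_moves(
  deltas=[
    {"xyz": [-0.01, 0.06, -0.02], "turn": 0},
    {"xyz": [-0.02, 0.11, -0.06], "turn": 0},
    {"xyz": [-0.022, 0.15, -0.12], "turn": 0},
    {"xyz": [-0.022, 0.164, -0.18], "turn": 0},
    {"xyz": [-0.022, 0.164, -0.22], "turn": 0},
  ],
)

```text
t: 13.07
ee_pos: [0.5534, 0.2435, 0.1175]
eef_rot: [-1.577, -0.012, -3.022]
contact_force: [-0.6, -0.7, -1.6]
finger_gap: 0.627
```

apply_moves(
  deltas=[
    {"xyz": [0, 0, -0.02], "turn": 0},
    {"xyz": [0, 0, -0.05], "turn": 0},
    {"xyz": [0, 0, -0.08], "turn": 0},
    {"xyz": [0, 0, -0.08], "turn": 0},
    {"xyz": [0, 0, -0.08], "turn": 0},
  ],
)

```text
t: 13.48
ee_pos: [0.5526, 0.2428, 0.0767]
eef_rot: [-1.576, -0.015, -3.022]
contact_force: [0.4, 0.4, -1.0]
finger_gap: 0.628
```

```bash
python3 - <<'E'
from h import *
W=camera("wrist");S=camera("side")
o=bot.get_obs();print(o["t"],o["ee_pos"],o["contact_force"],o["eef_rot"],o["finger_gap"],o["qpos"].round(2))
a=S["color"][110:230,220:340];a=cv2.resize(a,None,fx=3,fy=3)
b=cv2.resize(W["color"],None,fx=.66,fy=.66)
b=cv2.copyMakeBorder(b,0,a.shape[0]-b.shape[0],0,0,0)
cv2.imwrite("pics/k6.png",np.hstack([a,b])[:,:,::-1])
E
```

```text
13.5833 [0.55397485 0.24319293 0.07824205] [ 0.85540491  0.29577149 -0.86040003] [-1.57649012 -0.01135154 -3.02213931] 0.6251623667341316 [-0.84  0.87  0.67  1.77 -0.75  0.78 -1.23]
```

View pics/k6.png

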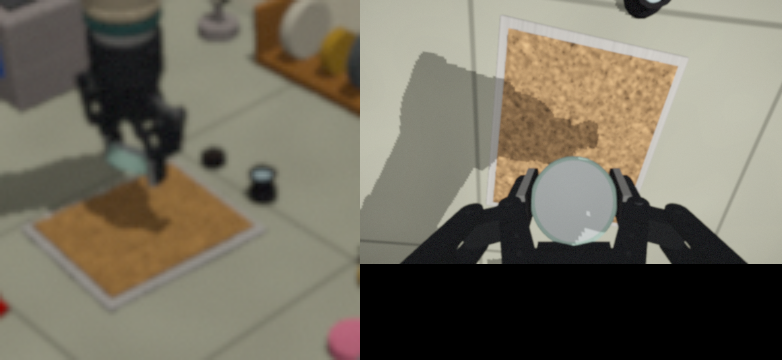

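It's centred over the mat at (0.554,0.243). I'll lower until the low rim meets the cork, press lightly so the blank pivots flatter, then ease the fingers open.

apply_moves(
  deltas=[
    {"xyz": [0, 0, -0.03], "turn": 0},
    {"xyz": [0, 0, -0.06], "turn": 0},
    {"xyz": [0, 0, -0.09], "turn": 0},
    {"xyz": [0, 0, -0.115], "turn": 0},
    {"xyz": [0, 0, -0.12], "turn": 0},
  ],
)

```text
t: 14.0
ee_pos: [0.5532, 0.2432, 0.0172]
eef_rot: [-1.576, -0.013, -3.022]
contact_force: [0.2, -0.0, -2.1]
finger_gap: 0.629
```

apply_moves(
  deltas=[
    {"xyz": [0, 0, -0.003], "turn": 0},
    {"xyz": [0, 0, -0.006], "turn": 0},
    {"xyz": [0, 0, -0.009], "turn": 0},
    {"xyz": [0, 0, -0.012], "turn": 0},
    {"xyz": [0, 0, -0.014], "turn": 0},
  ],
)

```text
t: 14.42
ee_pos: [0.5536, 0.2433, 0.0106]
eef_rot: [-1.577, -0.012, -3.022]
contact_force: [0.0, 0.0, -0.8]
finger_gap: 0.628
```

apply_moves(
  deltas=[
    {"xyz": [0, 0, -0.002], "turn": 0},
    {"xyz": [0, 0, -0.004], "turn": 0},
    {"xyz": [0, 0, -0.005], "turn": 0},
    {"xyz": [0, 0, -0.006], "turn": 0},
  ],
)

```text
t: 14.75
ee_pos: [0.5538, 0.2434, 0.0087]
eef_rot: [-1.577, -0.012, -3.022]
contact_force: [-3.5, 0.2, 11.9]
finger_gap: 0.627
```

apply_moves(
  deltas=[
    {"xyz": [0, 0, -0.002], "turn": 0},
    {"xyz": [0, 0, -0.004], "turn": 0},
    {"xyz": [0, 0, -0.006], "turn": 0},
  ],
)

```text
t: 15.0
ee_pos: [0.5538, 0.2434, 0.0085]
eef_rot: [-1.579, -0.012, -3.022]
contact_force: [-8.9, -0.3, 31.0]
finger_gap: 0.625
```

```bash
python3 - <<'E'
from h import *
W=camera("wrist");S=camera("side")
o=bot.get_obs();print(o["t"],o["ee_pos"],o["contact_force"],o["torque"],o["finger_gap"])
a=S["color"][140:220,230:310];a=cv2.resize(a,None,fx=5,fy=5,interpolation=2)
b=cv2.resize(W["color"],None,fx=.62,fy=.62)
b=cv2.copyMakeBorder(b,0,a.shape[0]-b.shape[0],0,0,0)
cv2.imwrite("pics/k7.png",np.hstack([a,b])[:,:,::-1])
E
```

```text
15.1 [0.55382414 0.24338584 0.00862657] [-6.6844627  -0.32833407 22.33122425] [-0.60168544  1.39850156 -0.09419773] 0.6279886741593776
```

View pics/k7.png

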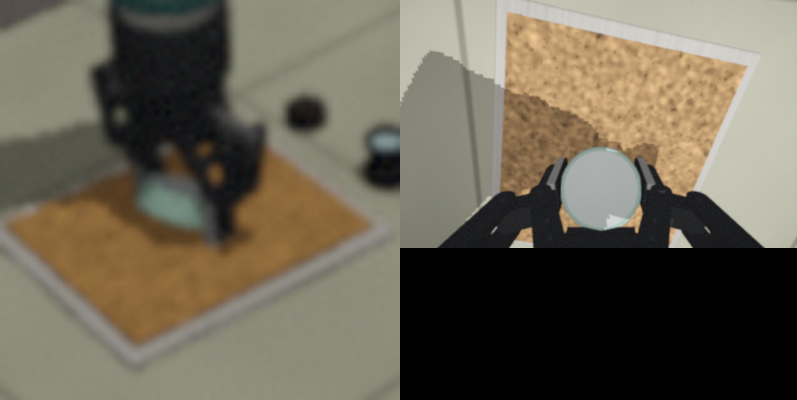

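The low rim is on the cork, but the blank won't pivot in the grip even at 31 N. Its underside centre is only about 14 mm above the cork, so I'll relieve the press and open the fingers by small amounts so the blank settles between them.

apply_moves(
  deltas=[
    {"xyz": [0, 0, 0], "turn": 0},
    {"xyz": [0, 0, 0], "turn": 0},
  ],
)

```text
t: 15.27
ee_pos: [0.5545, 0.2435, 0.0096]
eef_rot: [-1.58, -0.01, -3.022]
contact_force: [0.2, 0.2, -1.9]
finger_gap: 0.626
```

apply_moves(
  deltas=[
    {"xyz": [0, 0, 0], "turn": 0},
    {"xyz": [0, 0, 0], "turn": 0},
    {"xyz": [0, 0, 0], "turn": 0},
    {"xyz": [0, 0, 0], "turn": 0},
  ],
  hand=-0.27,
)

```text
t: 15.6
ee_pos: [0.5543, 0.2435, 0.0092]
eef_rot: [-1.58, -0.01, -3.022]
contact_force: [0.3, -0.8, -1.1]
finger_gap: 0.637
```

apply_moves(
  deltas=[
    {"xyz": [0, 0, 0], "turn": 0},
    {"xyz": [0, 0, 0], "turn": 0},
    {"xyz": [0, 0, 0], "turn": 0},
    {"xyz": [0, 0, 0], "turn": 0},
  ],
  hand=-0.36,
)

```text
t: 15.93
ee_pos: [0.5544, 0.2434, 0.0092]
eef_rot: [-1.58, -0.01, -3.022]
contact_force: [-0.3, -0.7, 0.3]
finger_gap: 0.681
```

apply_moves(
  deltas=[
    {"xyz": [0, 0, 0], "turn": 0},
    {"xyz": [0, 0, 0], "turn": 0},
    {"xyz": [0, 0, 0], "turn": 0},
    {"xyz": [0, 0, 0], "turn": 0},
    {"xyz": [0, 0, 0], "turn": 0},
  ],
  hand=-1,
)

```text
t: 16.35
ee_pos: [0.5544, 0.2434, 0.0092]
eef_rot: [-1.58, -0.01, -3.023]
contact_force: [0.3, 0.9, -0.4]
finger_gap: 0.998
```

apply_moves(
  deltas=[
    {"xyz": [0, 0, 0.02], "turn": 0},
    {"xyz": [0, 0, 0.06], "turn": 0},
    {"xyz": [0, 0, 0.12], "turn": 0},
    {"xyz": [0, 0, 0.2], "turn": 0},
    {"xyz": [-0.05, 0, 0.28], "turn": 0},
  ],
)

```text
t: 16.77
ee_pos: [0.5363, 0.2423, 0.1473]
eef_rot: [-1.578, -0.004, -3.024]
contact_force: [2.2, 0.7, 0.9]
finger_gap: 0.998
```

```bash
python3 - <<'E'
from h import *
W=camera("wrist");T=camera("top");S=camera("side")
o=bot.get_obs();print(o["t"],o["ee_pos"],o["contact_force"],o["finger_gap"])
for q in("blank","jaw_knob","lap","mount","spanner","eyepiece","polish_bottle","loupe"):
  print(q,[[(np.round(d["at"],1).tolist(),round(d["p"],2)) for d in spotter.mark_of(q,c)][:2] for c in("top","side","wrist")])
for d in spotter.silhouettes("blank","wrist")[:2]:
  cs,_=cv2.findContours(d["pixels"].astype(np.uint8),0,1);h=max(cs,key=cv2.contourArea)[:,0].astype(float)
  W2=np.array([plane(W,p,.030)[:2] for p in h],np.float32)
  if len(h)>5: print(cv2.fitEllipse(W2),d["p"])
a=S["color"][140:220,230:310];a=cv2.resize(a,None,fx=4,fy=4,interpolation=2)
b=cv2.resize(W["color"],None,fx=.72,fy=.72)
a=cv2.copyMakeBorder(a,0,0,0,0,0);H=max(a.shape[0],b.shape[0])
p=lambda i:cv2.copyMakeBorder(i,0,H-i.shape[0],0,0,0)
cv2.imwrite("pics/k8.png",np.hstack([p(a),p(b)])[:,:,::-1])
E
```

```text
16.9167 [0.53294099 0.24413411 0.14794715] [ 0.67227037 -0.22047789 -0.07722893] 1.0006118991630741
blank [[([225.9, 213.0], 0.67), ([333.7, 196.7], 0.66)], [([440.1, 249.3], 0.8), ([339.9, 230.9], 0.63)], [([325.6, 180.3], 0.9)]]
jaw_knob [[([388.4, 196.6], 0.95), ([196.6, 310.6], 0.94)], [([178.7, 184.9], 0.82), ([304.5, 273.9], 0.75)], []]
lap [[([372.7, 147.8], 0.8)], [([399.8, 226.3], 0.58)], []]
mount [[([309.2, 166.0], 0.85)], [([346.8, 204.6], 0.62)], []]
spanner [[([412.1, 199.9], 0.53)], [([401.5, 272.4], 0.81)], []]
eyepiece [[([214.2, 161.0], 0.5), ([387.4, 199.7], 0.3)], [([293.3, 165.1], 0.55), ([267.1, 185.3], 0.36)], []]
polish_bottle [[([302.5, 128.9], 0.8)], [([365.8, 187.9], 0.85), ([375.9, 214.4], 0.41)], []]
loupe [[([241.8, 158.3], 0.68)], [([310.1, 175.3], 0.62)], [([324.6, 184.3], 0.51)]]
((0.5447559952735901, 0.24219666421413422), (0.05386463552713394, 0.05818440765142441), 100.14611053466797) 0.61
```

View pics/k8.png

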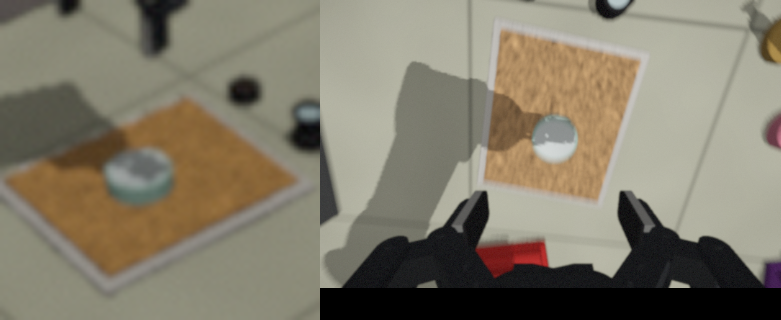

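The blank lies flat on the cork at about (0.545,0.242). The arm is clear, the jaw knob still reads open in the top view, and the bystanders are where they were. Handing in.

```bash
python3 -c "
from station import bot
print(bot.sign_off())"
```

```text
the job is handed in; nothing more can be done
None
```

I opened the jaw, took the blank out and laid it on the cork mat. I handed the job in at about 17 s, and sign-off gave no verdict.

- **Jaw:** I gripped the knob and slid it about 44 mm up the slope, with the blank still seated. The last top view still showed it open.
- **Blank:** I gripped it by its two free rim sides, with a reading of about 53 mm for a 55 mm rim. I lifted it out and carried it to the mat.
- **Placing:** With its low rim touching the cork, I pressed with up to 31 N. It did not pivot flat in the fingers as I had hoped. I eased the press and opened the fingers a little at a time. The blank settled the last 14 mm or so (estimated at its centre) between them.

**Last checks:**
- The wrist and side views show the blank flat, hollow face up and wholly on the cork. I judged flatness by eye, helped by a rim fit of 54 x 58 mm.
- Its centre is at about (0.545, 0.242), against the mat's centre at (0.556, 0.240).
- The arm is about 140 mm clear with the fingers open and no contact force.
- The lap, mount, spanner, eyepiece, bottle and loupe were all found within a few pixels of their first positions, which is the networks' own scatter. In the side view the mount was not found at the start, so only the top view compares it.

**What disagreed:**
- My first estimate of the vise was about 3 mm off to the side, which I corrected from the wrist camera.
- Two early move calls were refused because their rows had no turn value. They moved nothing.

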